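# Hold the lamp shutter half open for a reading

## Task

Take a half-light reading with the lamp unit: with the shutter still shut, first press the hinged spring pedal switch down to its stop to wake the lamp and let the pedal come right back up. Then slide the spring-loaded shutter, by the tab standing on top of it, to half of its travel so that the window is half open, and hold it still there with the gripper: the program finishes while the robot is still holding the shutter against its spring. Leave the jar, the timer and the glass dish where they are.

Things in the scene. Friction and masses are not known exactly. Their poses are not given: they have to be found in the camera images.
- lamp_unit: Fixed lamp unit: white finned housing behind an aluminium front plate, base 150 (x) x 230 (y) x 12 mm. Origin: centre of the base's underside; z up. Window (80 mm wide along y, 46 high, centred at y = -45 mm), rails and shutter are on its -x front. All but the shutter's tab is at most 110 mm high. It stands on the left or the right, turned up to 0.3 rad.
- shutter (a joint): Slide of the dark steel shutter plate over the window, m: 0 shut, 0.080 fully open, 0.040 half (plate edge at mid-window, tab centre at the longer middle one of three scale lines on the ledge behind it, pointer at that on the lower rail). Grows as the shutter moves along the lamp unit's +y. A spring pulls it shut: about 3.6 N shut, 8.4 N at half, 13.2 N open; it flies back if let go.
- shutter_tab (a point): Point in the black grip tab on top of the shutter; moves with it, axes as the lamp unit's. The tab is an upright block 14 mm along y (the sliding direction), 24 mm along x (centred on this point), 44 mm high: top 17 mm above this point, underside 27 mm below it and 5 mm above the upper rail. The point is 142 mm above the worktop.
- pedal_base: Fixed grey base plate of the pedal switch, 170 (x) x 100 (y) x 12 mm. Origin: centre of its underside; z up. The pedal's hinge runs along y at x = 66 mm, 30 mm up; the pedal slopes up from it towards -x. It stands on the side where the lamp unit is not, turned up to 0.35 rad.
- pedal (a joint): Hinge of the pedal, in rad: 0 = up (as it rests), 0.26 = at its stop; it grows as the pedal goes down. A spring brings it back up; at the pad it takes about 4 N to start and 10 N at the stop.
- pedal_pad (a point): Point to press: on top of the ribbed black rubber pad (62 long x 70 mm wide) near the pedal's raised free end, 105 mm from the hinge; it moves with the pedal. With the pedal up it is about 69 mm above the worktop, at the stop about 42 mm; the pad slopes 0.30 rad when up.
- jar: Bystander, loose: small white jar with red screw lid, 54 mm wide, 98 mm high, on the hinge side (+x) of the pedal switch. Origin: centre of its underside.
- timer: Bystander, loose: flat white bench timer, 66 x 62 x 19 mm, in front (-x) of the lamp unit. Origin: centre of its underside.
- petri_dish: Bystander, loose: flat glass dish, 72 mm across, 6 mm high, on the free-end side (-x) of the pedal switch. Origin: centre of its underside.

How it is judged:
By the outcome, as a careful person would: the job done as asked, in the order asked, and still so for the second after the job is handed in, while the arm keeps its last pose, push and grip.
It also fails if it takes over 48 s, if anything falls off the work surface, if the arm or the gripper's body presses on something with over 40 N, if the wrist force passes 120 N, or if a joint passes its speed limit or range.

## Robot

A 6-joint arm with a two-finger parallel gripper is mounted at the origin on a cart in front of the work surface, level with it; the furniture and walls round the work are solid. World frame = base frame: x ahead of the robot, y to its left, z up, the work surface at z = 0. Lengths are in mm, angles in rad, forces in N, time in s.
With the tool pointing down it reaches from about 275 to 750 mm from the base axis. Payload 10.2 kg.
Tool frame: the origin (TCP) lies at the very end of the fingers, on their centre line; the grasp point (between the pads) lies 19 mm behind it; z points along the fingers, y is the line along which they close (so a half turn about z gives the same grasp; the last joint's range is limited). The gripper opens to 85 mm and grips with 20 to 120 N. Pads are 22 mm wide; open, the fingers measure 114 mm over their backs; the gripper's body (76 mm by 85 mm) begins 54 mm behind the grasp point. The pads swing forward as they close: fully open they stand 13 mm farther back than shut.
Start: joints at [0.967, 0.313, 1.498, -0, 1.331, -0.223], TCP at [195.136, 487.394, 231.294] pointing down, gripper open.
Joint ranges: [-2.94, 2.94], [-0.97, 2.17], [0.19, 2.56], [-1.23, 4.37], [0.02, 3.11], [-2.88, 2.88]. Speed limits (rad/s): [2.39, 2.39, 3.01, 3.14, 3.14, 3.14].

## Interface

Orientations are given as a unit quaternion [w, x, y, z].
In Python, from rig import telemetry, optics, ctrl gives the robot as it stands.
- The arm moves only by the tool servo_tool, never from a script. Its argument "deltas" is a list of rows, each a list of 3 entries, a list of its own where there are three numbers: the shift along the tool's x, y, z in units of 20 cm (1.0 is 20 cm), then the turn, a rotation vector about the tool's x, y, z in units of 90 degrees (1.0 is 90 degrees), then the opening, from 0 (shut) to 1 (fully open). A call has 1 to 8 rows; each row shifts and turns the commanded pose from where the row before left it, along the tool's axes as they then stand; what a row does not reach is not made up. A row lasts 1/10 s, in which the tool goes at most 50 mm and 8.59 degrees, less where a joint would pass 70% of its speed; a pose out of reach is approached as far as the arm can. A call with a number of a shift or a turn outside -1 to 1 is refused whole. A call with a gripper value outside its range is refused whole. The fingers move at their own pace and stop on an object; "squeeze" is the grip in N (left out, the last holds). Time passes only in rows, so rows that do not move let the fingers close. It gives the time, the measured TCP pose, the force, the opening and the grip force at its end, in the units of the state.
- telemetry.sense(): the state, without advancing time (a new reading comes with each control period).
- optics.capture(name): name is "side" or "top" or "wrist"; returns the picture (420x560x3 uint8, blue, green, red); there is no depth.
- optics.camera_model(name): a dict with "vfov" (degrees; the focal length in pixels is half the picture's height over the tangent of half this angle, whatever the lens; pixels are square), "cx", "cy" (the principal point, pixels), "R" (3x3) and "t" (3): a world point X has camera coordinates R X + t; the wrist camera has in their place "mount" (4x4, takes a point from camera to tool coordinates, whose origin is the TCP and whose axes are the flange's). Camera axes: x right, y down, z forward; pixel columns grow to the right and rows downward; lengths in mm; the calibration is good to about 2 mm. A picture is of the moment at which its call begins: read the wrist's pose just before it. camera_model takes no time and is no camera call.
- ctrl.finish_job(): hands the job in; it is judged then, once.
The state is a dict: "time_s": time; "joints": joint angles; "dq": joint speeds; "tau": joint torques, N m; "eef_pos": TCP position; "ee_rot": TCP orientation; "force": force on the tool from outside, world axes, zero at the start; "wrist_torque": the same for the moment, N m; "grip_width": opening from 0.0 (shut) to 1.0 (fully open); "grip_force": force on a finger pad.
Only numpy, scipy, OpenCV 4.12 (cv2) and the standard library are available. Lean on these libraries where they do the work, as an engineer would, in place of code of your own. Each camera call takes 0.05 s, during which the arm holds its last target. There are 200 camera calls.

## Working session

There is one attempt and no reset: what is moved stays moved. The work goes in short steps, Python scripts to look and compute and a tool call to move; the robot and the scene stay as the last step left them, time stands still between calls to the robot, and variables do not carry over. Pictures are saved under pics/ and viewed, at most 10 in all, crops included, and the job is handed in when it is done.

Besides the shell and the picture viewer there is one more tool, called after "Emit:" by a JSON object that holds its "name" and its "arguments", one argument or row to a line. servo_tool: Moves the arm, as the interface text tells. Its arguments: {"type":"object","properties":{"deltas":{"type":"array"},"squeeze":{"type":"number"}},"required":["deltas"]}

```bash
mkdir -p pics; ls
python3 - <<'E'
from rig import telemetry, optics, ctrl
import cv2,numpy as np
s=telemetry.sense();print({k:np.round(v,3).tolist() for k,v in s.items()})
for n in("side","top"):
    cv2.imwrite(f"pics/{n}0.png",optics.capture(n))
    m=optics.camera_model(n);print(n,{k:np.round(v,3).tolist() for k,v in m.items()})
print(optics.camera_model("wrist"))
E
```

```text
pics
{'time_s': 0.0, 'joints': [0.967, 0.313, 1.498, 0.0, 1.331, -0.223], 'dq': [0.0, 0.0, 0.002, 0.0, -0.0, -0.0], 'tau': [-0.001, -41.227, -25.974, -0.0, 0.004, 0.0], 'eef_pos': [194.947, 487.185, 230.732], 'ee_rot': [-0.0, 0.189, 0.982, -0.001], 'force': [-0.294, -0.417, 0.149], 'wrist_torque': [-0.066, -0.016, -0.006], 'grip_force': 0.0, 'grip_width': 0.999}
side {'vfov': 56.005, 'cx': 278.087, 'cy': 209.836, 'R': [[-0.968, -0.249, 0.018], [-0.205, 0.752, -0.626], [0.143, -0.61, -0.779]], 't': [533.463, 198.369, 924.794]}
top {'vfov': 43.078, 'cx': 283.975, 'cy': 210.836, 'R': [[-0.013, -1.0, -0.019], [-0.991, 0.015, -0.131], [0.132, 0.017, -0.991]], 't': [-5.044, 558.161, 1135.885]}
{'vfov': 64.20711927906288, 'cx': 282.1677413234926, 'cy': 210.81437263909896, 'mount': array([[-2.71124857e-04, -9.64233251e-01, -2.65055019e-01,
         6.69563386e+01],
       [ 9.99999940e-01, -3.19121857e-04,  1.38020644e-04,
        -1.60979724e-01],
       [-2.17668944e-04, -2.65054966e-01,  9.64233280e-01,
        -1.42644726e+02],
       [ 0.00000000e+00,  0.00000000e+00,  0.00000000e+00,
         1.00000000e+00]])}
```

View pics/side0.png

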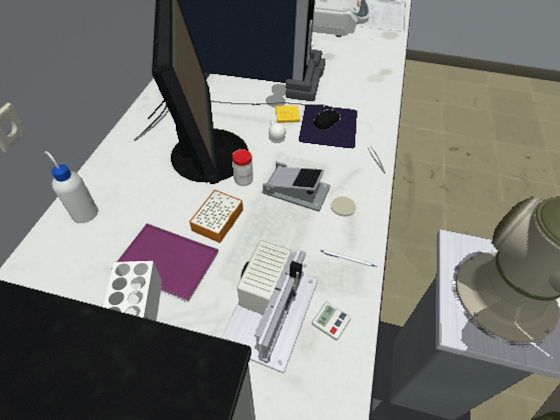

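View pics/top0.png

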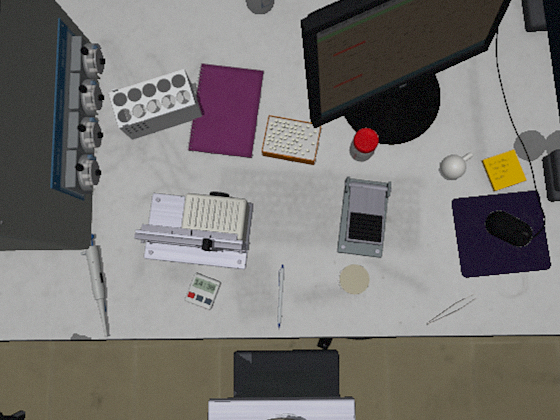

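The side view shows the lamp unit with its black tab at about (296,267), and the pedal at (297,183). In the top view the tab is at (208,244), the pedal pad at (366,228), and the monitor stands behind the pedal. Next I'll enlarge both.

```bash
cat > h.py <<'E'
import numpy as np,cv2
from rig import telemetry,optics,ctrl
from scipy.spatial.transform import Rotation as Ro
def cam(n,s=None):
    m=optics.camera_model(n);f=210/np.tan(np.radians(m["vfov"])/2)
    if n=="wrist":
        q=s["ee_rot"];R=Ro.from_quat([q[1],q[2],q[3],q[0]]).as_matrix();M=m["mount"]
        Rc=R@M[:3,:3];c=R@M[:3,3]+s["eef_pos"];return f,m["cx"],m["cy"],Rc.T,-Rc.T@c
    return f,m["cx"],m["cy"],np.array(m["R"]),np.array(m["t"])
def ray(C,p):
    f,cx,cy,R,t=C;d=R.T@np.array([(p[0]-cx)/f,(p[1]-cy)/f,1]);return -R.T@t,d/np.linalg.norm(d)
def plane(C,p,z):
    o,d=ray(C,p);return o+d*(z-o[2])/d[2]
def two(C1,p1,C2,p2):
    a,d=ray(C1,p1);b,e=ray(C2,p2);k=np.linalg.lstsq(np.c_[d,-e],b-a,rcond=None)[0]
    P,Q=a+d*k[0],b+e*k[1];return (P+Q)/2,np.linalg.norm(P-Q)
def proj(C,X):
    f,cx,cy,R,t=C;c=R@np.array(X)+t;return np.array([f*c[0]/c[2]+cx,f*c[1]/c[2]+cy])
E
python3 - <<'E'
import cv2,numpy as np
t=cv2.imread("pics/top0.png");s=cv2.imread("pics/side0.png")
r=lambda i,x,y,w,h,k:cv2.resize(i[y:y+h,x:x+w],None,fx=k,fy=k,interpolation=cv2.INTER_CUBIC)
A=r(t,130,180,130,95,3);B=r(t,310,170,130,95,3);C=r(s,220,220,130,100,3);D=r(s,250,150,130,100,3)
cv2.imwrite("pics/c1.png",np.vstack([np.hstack([A,B]),np.hstack([C,D])]))
E
```

```text
(no output)
```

View pics/c1.png

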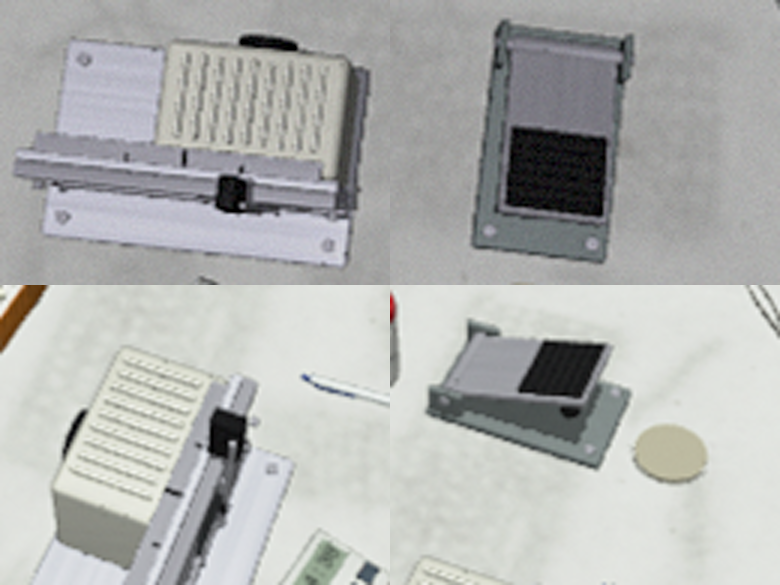

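The crops (3x) show the tab top at about (232,190) and the lamp base front corners at (43,235) and (347,265). The pad corners are at (511,127), (608,137), (606,217) and (503,207), and the pedal base front corners at (474,246) and (605,262).

Run:
```python
from h import *
T=cam("top");S=cam("side")
a=lambda x,y:(130+x/3,180+y/3)
b=lambda x,y:(310+(x-390)/3,170+y/3)
sd=lambda x,y:(220+x/3,220+(y-285)/3)
L=[plane(T,a(*p),12) for p in((43,235),(347,265),(70,38))]
ax=lambda v:np.round(np.arctan2(v[1],v[0]),3)
print("lamp",np.round(L,1).tolist(),"yaw from y",ax(L[0]-L[1])-np.pi/2,"from x",ax(L[2]-L[0]),np.linalg.norm(L[0]-L[1]),np.linalg.norm(L[2]-L[0]))
F=[plane(T,b(*p),12) for p in((474,246),(605,262))]
print("ped",np.round(F,1).tolist(),ax(F[0]-F[1])-np.pi/2,np.linalg.norm(F[0]-F[1]))
P=[plane(T,b(*p),z) for p,z in(((511,127),60),((608,137),60),((606,217),78),((503,207),78))]
print("pad",np.round(P,1).tolist(),np.mean(P,0),ax(P[0]-P[3]),ax(P[1]-P[2]))
print("padpt2", two(T,b(557,172),S,(250+(565-390)/3,150+(370-285)/3)))
# tab: darkest blob in both views
def blob(n,x,y,w,h):
    i=cv2.imread(f"pics/{n}0.png")[y:y+h,x:x+w].max(2)<50
    k,lab,st,c=cv2.connectedComponentsWithStats(i.astype('u1'));j=1+np.argmax(st[1:,4]);print(st[j],c[j]+[x,y]);return c[j]+[x,y]
bt=blob("top",190,230,40,30);bs=blob("side",280,250,40,35)
print("tab2",two(T,bt,S,bs),plane(T,bt,155))
```

```text
lamp [[459.1, 301.0, 12.0], [433.8, 74.2, 12.0], [607.6, 283.7, 12.0]] yaw from y -0.1107963267948966 from x -0.116 228.18981634775588 149.5103553266944
ped [[467.1, -131.5, 12.0], [454.0, -227.9, 12.0]] -0.1357963267948965 97.24917200636139
pad [[549.5, -156.3, 60.0], [541.2, -225.4, 60.0], [482.6, -218.9, 78.0], [490.6, -147.1, 78.0]] [ 515.97234417 -186.93292999   69.        ] -0.155 -0.111
padpt2 (array([ 516.32809653, -188.47245883,   57.78554045]), np.float64(0.8603175775222403))
[ 12   9  15  12 105] [206.9047619  244.65714286]
[ 10  12  12  17 141] [295.0070922 268.9787234]
tab2 (array([480.30701873, 140.6775659 , 136.43906039]), np.float64(2.9402615476224248)) [477.51940725 137.61437291 155.        ]
```

Emit:
{"name": "servo_tool", "arguments": {
  "deltas": [
    [[0,0,0],[0,0,-0.085],0],
    [[0,0,0],[0,0,-0.085],0],
    [[-0.12,-0.2,0],[0,0,0],0],
    [[-0.12,-0.2,0],[0,0,0],0],
    [[-0.12,-0.2,0],[0,0,0],0],
    [[-0.12,-0.2,0],[0,0,0],0],
    [[-0.12,-0.2,0],[0,0,0],0],
    [[-0.12,-0.2,0],[0,0,0],0]
  ]
}}

```text
time_s: 0.9
eef_pos: [311.1, 230.9, 231.2]
ee_rot: [-0.0, 0.057, 0.998, -0.0]
force: [0.8, 0.7, 0.6]
grip_width: 0.004
grip_force: 0.0
```

Emit:
{"name": "servo_tool", "arguments": {
  "deltas": [
    [[-0.12,-0.2,0],[0,0,0],0],
    [[-0.12,-0.2,0],[0,0,0],0],
    [[-0.12,-0.2,0],[0,0,0],0],
    [[-0.12,-0.2,0],[0,0,0],0],
    [[-0.12,-0.2,0],[0,0,0],0],
    [[-0.12,-0.2,0],[0,0,0],0],
    [[-0.12,-0.2,0],[0,0,0],0],
    [[-0.12,-0.2,0],[0,0,0],0]
  ]
}}

```text
time_s: 1.7
eef_pos: [465.7, -109.1, 231.1]
ee_rot: [-0.0, 0.057, 0.998, 0.0]
force: [0.9, 0.3, 0.2]
grip_width: -0.001
grip_force: 0.0
```

Emit:
{"name": "servo_tool", "arguments": {
  "deltas": [
    [[-0.14,-0.18,0],[0,0,0],0],
    [[-0.14,-0.18,0],[0,0,0],0],
    [[0,0,0.15],[0,0,0],0],
    [[0,0,0.15],[0,0,0],0],
    [[0,0,0],[0,0,0],0]
  ]
}}

```text
time_s: 2.2
eef_pos: [511.1, -184.2, 167.5]
ee_rot: [-0.004, 0.057, 0.998, 0.002]
force: [0.0, 0.2, 0.1]
grip_width: 0.003
grip_force: 0.0
```

Run:
```python
from h import *
s=telemetry.sense();W=cam("wrist",s);i=optics.capture("wrist")
print(s["eef_pos"],"tcp",proj(W,s["eef_pos"]),"below",proj(W,[s["eef_pos"][0],s["eef_pos"][1],69]))
q=i.copy();cv2.imwrite("pics/w1.png",i)
g=(i.max(2)<60).astype('u1');k,lab,st,c=cv2.connectedComponentsWithStats(g)
for j in range(1,k):
    if st[j,4]>1500: print(st[j],c[j],plane(W,c[j],69))
```

```text
[ 511.14424739 -184.222434    167.5032219 ] tcp [282.54791256 268.55003981] below [281.90603082 212.63625673]
[    0   183   560   237 57124] [280.89781878 349.90294797] [ 629.85567835 -198.7473474    69.        ]
[   0  241   80   61 2063] [ 33.79544353 274.63305865] [ 538.81327889 -383.4425313    69.        ]
```

View pics/w1.png

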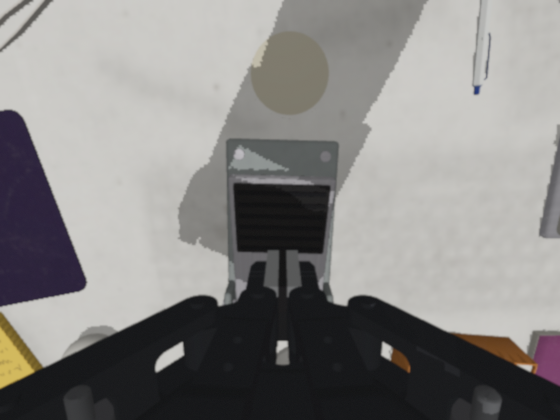

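The wrist view shows the pad at (234–330, 183–253), centred at (281,217), and the TCP projects to (282,213). It's aligned, so I'll descend.

Emit:
{"name": "servo_tool", "arguments": {
  "deltas": [
    [[0,0,0.2],[0,0,0],0],
    [[0,0,0.2],[0,0,0],0],
    [[0,0,0.06],[0,0,0],0],
    [[0,0,0.04],[0,0,0],0],
    [[0,0,0.04],[0,0,0],0],
    [[0,0,0],[0,0,0],0]
  ]
}}

```text
time_s: 2.85
eef_pos: [513.8, -185.6, 64.4]
ee_rot: [0.001, 0.057, 0.998, -0.001]
force: [2.8, -0.1, 2.3]
grip_width: 0.001
grip_force: 1.7
```

Emit:
{"name": "servo_tool", "arguments": {
  "deltas": [
    [[0,0,0.03],[0,0,0],0],
    [[0,0,0.03],[0,0,0],0],
    [[0,0,0.025],[0,0,0],0],
    [[0,0,0],[0,0,0],0]
  ]
}}

```text
time_s: 3.25
eef_pos: [513.1, -185.4, 47.4]
ee_rot: [0.0, 0.057, 0.998, -0.0]
force: [-4.2, 0.2, 7.8]
grip_width: -0.002
grip_force: 3.6
```

Emit:
{"name": "servo_tool", "arguments": {
  "deltas": [
    [[0,0,0.015],[0,0,0],0],
    [[0,0,0.01],[0,0,0],0],
    [[0,0,0],[0,0,0],0]
  ]
}}

```text
time_s: 3.55
eef_pos: [512.9, -185.4, 42.8]
ee_rot: [0.0, 0.057, 0.998, -0.0]
force: [-5.7, 0.7, 8.1]
grip_width: 0.002
grip_force: 4.2
```

Emit:
{"name": "servo_tool", "arguments": {
  "deltas": [
    [[0,0,0.01],[0,0,0],0],
    [[0,0,0],[0,0,0],0]
  ]
}}

```text
time_s: 3.75
eef_pos: [513.0, -185.4, 41.8]
ee_rot: [0.0, 0.057, 0.998, -0.001]
force: [-8.2, 1.1, 16.8]
grip_width: 0.0
grip_force: 8.1
```

Emit:
{"name": "servo_tool", "arguments": {
  "deltas": [
    [[0,0,0.01],[0,0,0],0],
    [[0,0,0],[0,0,0],0]
  ]
}}

```text
time_s: 3.95
eef_pos: [513.0, -185.5, 41.3]
ee_rot: [0.0, 0.056, 0.998, -0.001]
force: [-14.6, 3.9, 32.8]
grip_width: -0.002
grip_force: 15.9
```

At the stop: the force jumped to 33 N at z ≈ 41. Now I'll release.

Emit:
{"name": "servo_tool", "arguments": {
  "deltas": [
    [[0,0,-0.04],[0,0,0],0],
    [[0,0,-0.06],[0,0,0],0],
    [[0,0,-0.08],[0,0,0],0],
    [[0,0,-0.2],[0,0,0],0],
    [[0,0,-0.2],[0,0,0],0],
    [[0,0,-0.2],[0,0,0],0],
    [[0,0,-0.2],[0,0,0],0.6],
    [[0,0,0],[0,0,0],0.6]
  ]
}}

```text
time_s: 4.75
eef_pos: [514.4, -185.9, 239.7]
ee_rot: [0.005, 0.057, 0.998, -0.003]
force: [0.2, 0.5, -0.7]
grip_width: 0.329
grip_force: 0.0
```

Emit:
{"name": "servo_tool", "arguments": {
  "deltas": [
    [[0.05,0.2,0],[0,0,0],0.6],
    [[0.05,0.23,0],[0,0,0],0.6],
    [[0.05,0.23,0],[0,0,0],0.6],
    [[0.05,0.23,0],[0,0,0],0.6],
    [[0.05,0.23,0],[0,0,0],0.6],
    [[0.05,0.23,0],[0,0,0],0.6],
    [[0.05,0.23,0],[0,0,0],0.6],
    [[0,0,0],[0,0,0],0.6]
  ]
}}

```text
time_s: 5.55
eef_pos: [477.9, 141.3, 233.5]
ee_rot: [-0.0, 0.054, 0.999, 0.001]
force: [-0.1, -0.1, -0.6]
grip_width: 0.6
grip_force: 0.0
```

Run:
```python
from h import *
s=telemetry.sense();W=cam("wrist",s);i=optics.capture("wrist");t=optics.capture("top")
cv2.imwrite("pics/top2.png",t)
t0=cv2.imread("pics/top0.png")
d=np.abs(t.astype(int)-t0)[170:262,330:400].max(2);print("pedal diff >40:",(d>40).sum())
p=s["eef_pos"];print(p,s["ee_rot"],proj(W,p),proj(W,[p[0],p[1],159]))
sh=t[170:265,310:440]
cv2.imwrite("pics/w2.png",np.hstack([i,np.vstack([cv2.resize(sh,(240,175)),cv2.resize(t0[170:265,310:440],(240,175)),np.zeros((70,240,3),'u1')])]))
```

```text
pedal diff >40: 0
[477.86469979 141.29640998 233.54081001] [-7.36611031e-05  5.39333605e-02  9.98544400e-01  5.18350566e-04] [282.5501522  268.55275759] [282.28387853 221.18937045]
```

View pics/w2.png

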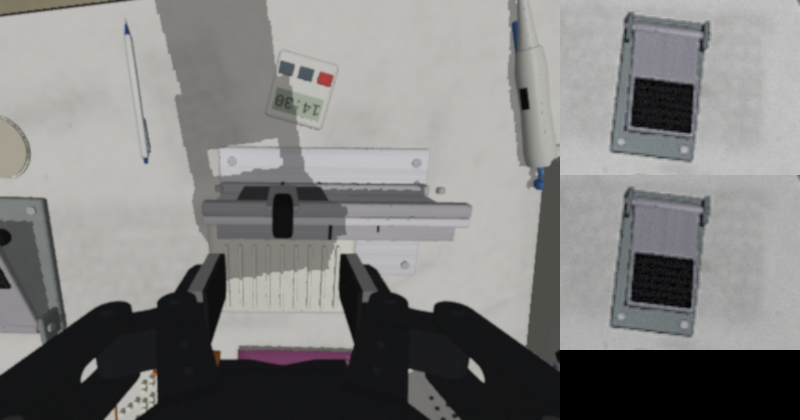

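The pedal is back up, with its picture unchanged. The tab is at (283,216) in the wrist view, between the fingers, and the longer middle scale line is at (330,232). I'll descend and grip.

Emit:
{"name": "servo_tool", "arguments": {
  "deltas": [
    [[0,0,0.15],[0,0,0],0.6],
    [[0,0,0.15],[0,0,0],0.6],
    [[0,0,0.15],[0,0,0],0.6],
    [[0,0,0.1],[0,0,0],0.6],
    [[0,0,0],[0,0,0],0.5],
    [[0,0,0],[0,0,0],0.35]
  ],
  "squeeze": 30
}}

```text
time_s: 6.25
eef_pos: [479.5, 137.2, 123.9]
ee_rot: [-0.0, 0.058, 0.998, 0.002]
force: [0.5, 26.3, -10.9]
grip_width: 0.36
grip_force: 12.6
```

Emit:
{"name": "servo_tool", "arguments": {
  "deltas": [
    [[0,0,0],[0,0,0],0.25],
    [[0,0,0],[0,0,0],0.2],
    [[0,0,0],[0,0,0],0.1],
    [[0,0,0],[0,0,0],0],
    [[0,0,0],[0,0,0],0],
    [[0,0,0],[0,0,0],0]
  ],
  "squeeze": 30
}}

```text
time_s: 6.85
eef_pos: [479.8, 140.7, 124.5]
ee_rot: [0.001, 0.058, 0.998, 0.005]
force: [4.1, 29.4, -7.7]
grip_width: 0.269
grip_force: 31.6
```

Run:
```python
from h import *
s=telemetry.sense();i=optics.capture("wrist")
cv2.imwrite("pics/w3.png",i)
print(s["eef_pos"],s["ee_rot"],s["force"],s["wrist_torque"],s["grip_width"]*85)
```

```text
[479.83239778 140.73070395 124.45978222] [0.00141157 0.05773924 0.99832042 0.00453111] [ 4.09467606 29.37520587 -7.70420331] [ 4.62869694 -0.77389244 -0.19088756] 22.839548384531845
```

View pics/w3.png

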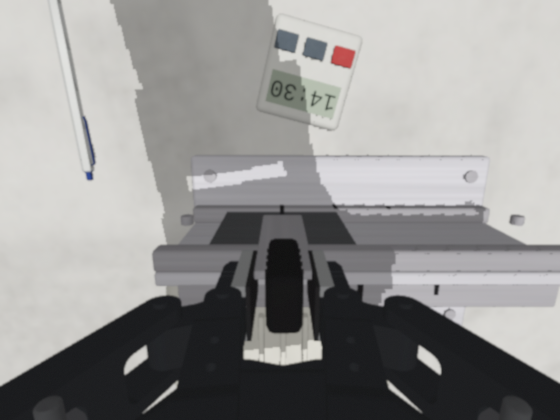

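Run:
```python
from h import *
i=cv2.imread("pics/w3.png");c=i[190:350,200:370]
c=np.clip(c.astype(float)**0.6*9,0,255).astype('u1')
s=optics.capture("side")[215:325,235:365]
cv2.imwrite("pics/w3z.png",np.hstack([cv2.resize(c,(425,400),interpolation=2),cv2.resize(s,(370,400),interpolation=2)]))
```

```text
(no output)
```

View pics/w3z.png

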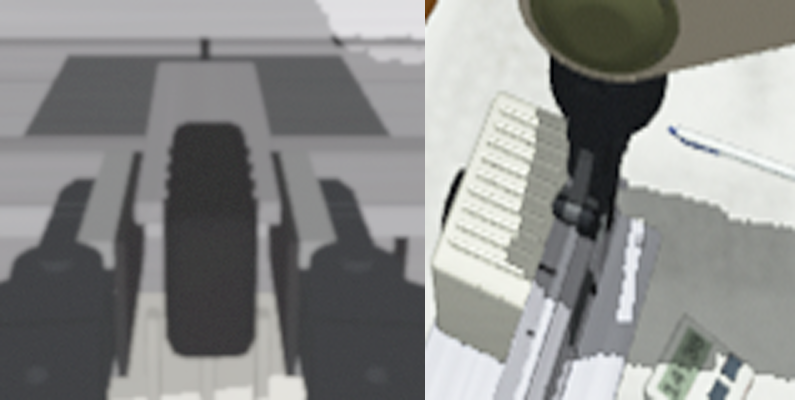

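The zoom shows a gap on both sides of the tab, with the fingers stopped at 23 mm and a sideways load of +29 N. So something other than the tab is blocking them. I'll open and check.

Emit:
{"name": "servo_tool", "arguments": {
  "deltas": [
    [[0,0,0],[0,0,0],0.6],
    [[0,0,0],[0,0,0],0.6],
    [[0,0,0],[0,0,0],0.6],
    [[0,0,0],[0,0,0],0.6]
  ]
}}

```text
time_s: 7.35
eef_pos: [479.6, 136.4, 123.9]
ee_rot: [0.001, 0.057, 0.998, -0.0]
force: [0.6, 0.1, -0.2]
grip_width: 0.601
grip_force: 0.0
```

Run:
```python
from h import *
s=telemetry.sense();W=cam("wrist",s);i=optics.capture("wrist")
cv2.imwrite("pics/w4.png",i)
print(s["eef_pos"],s["ee_rot"],s["force"],s["wrist_torque"],s["grip_width"]*85)
y=-.113;u=np.array([np.cos(y),np.sin(y),0]);v=np.array([-u[1],u[0],0]);T=np.array([479,139.5,0])
for a in(-12,12):
  for b in(-7,7):
    for z in(115,159): print(a,b,z,np.round(proj(W,T+a*u+b*v+[0,0,z])))
c=i[190:350,200:370];c=np.clip(c.astype(float)**0.6*9,0,255).astype('u1')
cv2.imwrite("pics/w4z.png",cv2.resize(c,(595,560),interpolation=2))
```

```text
[479.5500627  136.4287372  123.90415642] [ 5.28167885e-04  5.71537356e-02  9.98365247e-01 -7.00450368e-05] [ 0.59597936  0.11355147 -0.22216146] [-0.0009619   0.00834072  0.00741339] 51.048974144502786
-12 -7 115 [274. 236.]
-12 -7 159 [271. 278.]
-12 7 115 [303. 236.]
-12 7 159 [311. 278.]
12 -7 115 [275. 281.]
12 -7 159 [272. 337.]
12 7 115 [303. 281.]
12 7 159 [310. 337.]
```

View pics/w4z.png

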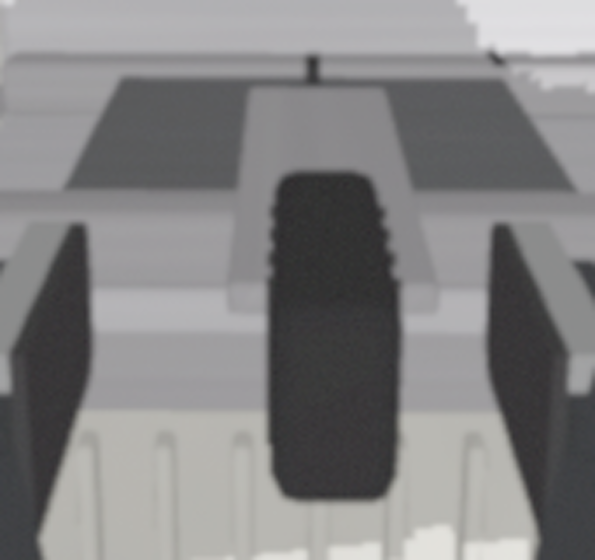

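The tool is about 4.5 mm too far to −y. The fingers had also caught a wider steel stem beneath the tab, whose top is at z ≈ 128. I'll recentre, go 12 mm higher, and grip only the black block.

Emit:
{"name": "servo_tool", "arguments": {
  "deltas": [
    [[0,0.022,-0.06],[0,0,0],0.6],
    [[0,0,0],[0,0,0],0.4],
    [[0,0,0],[0,0,0],0.3],
    [[0,0,0],[0,0,0],0.2],
    [[0,0,0],[0,0,0],0.1],
    [[0,0,0],[0,0,0],0],
    [[0,0,0],[0,0,0],0],
    [[0,0,0],[0,0,0],0]
  ],
  "squeeze": 40
}}

```text
time_s: 8.2
eef_pos: [479.7, 141.3, 135.3]
ee_rot: [0.0, 0.057, 0.998, 0.0]
force: [-0.8, 1.0, 4.9]
grip_width: 0.257
grip_force: 39.0
```

Emit:
{"name": "servo_tool", "arguments": {
  "deltas": [
    [[0,0.02,0],[0,0,0],0],
    [[0,0.03,0],[0,0,0],0],
    [[0,0.03,0],[0,0,0],0],
    [[0,0.03,0],[0,0,0],0],
    [[0,0.03,0],[0,0,0],0],
    [[0,0.03,0],[0,0,0],0],
    [[0,0.02,0],[0,0,0],0],
    [[0,0,0],[0,0,0],0]
  ],
  "squeeze": 60
}}

```text
time_s: 9.0
eef_pos: [484.1, 178.0, 135.4]
ee_rot: [-0.0, 0.056, 0.998, -0.002]
force: [-1.8, -7.0, 6.6]
grip_width: 0.241
grip_force: 58.5
```

Run:
```python
from h import *
s=telemetry.sense();i=optics.capture("wrist");t=optics.capture("top");sd=optics.capture("side")
print(s["eef_pos"],s["force"],s["grip_width"],s["grip_force"])
c=i[190:350,160:400]
c=np.clip(c.astype(float)**0.7*6,0,255).astype('u1')
o=np.vstack([cv2.resize(c,(780,350)*1 if 0 else (525,350),interpolation=2),cv2.resize(t[215:275,130:260],(525,242),interpolation=2)])
o=np.hstack([o,cv2.resize(sd[225:365,230:295+0],(275,592),interpolation=2)])
cv2.imwrite("pics/half.png",o);cv2.imwrite("pics/w5.png",i);cv2.imwrite("pics/s5.png",sd)
```

```text
[484.0901731  177.95175073 135.40896867] [-1.76967191 -6.95409937  6.61344058] 0.24077825135972192 58.54931831359863
```

View pics/half.png

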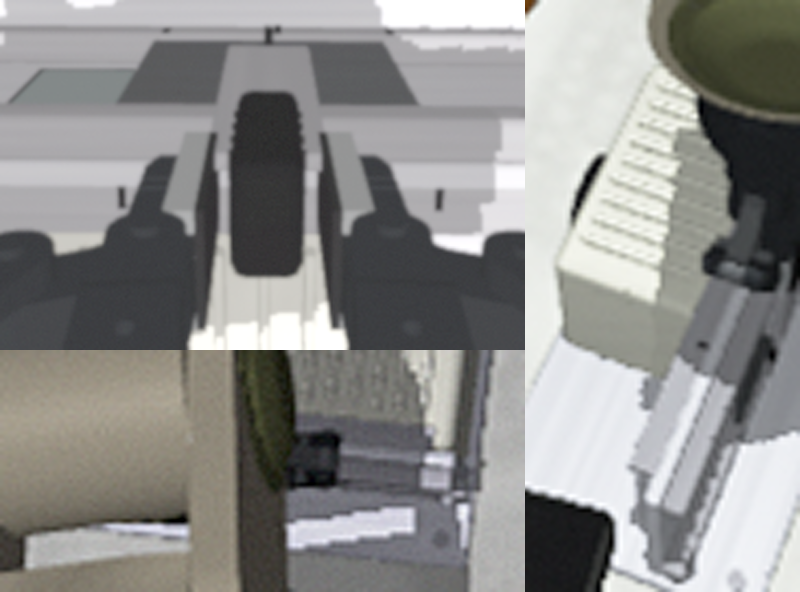

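The window is partly open. The pointer at (268,36) sits just left of the middle lower mark, where the outer marks at 165 and 390 give a midpoint of 277. The ledge marks at 122 and 440 give 281 against a tab centre of 266. It needs about 3 mm more, which agrees with the tool's 37 mm of travel.

Emit:
{"name": "servo_tool", "arguments": {
  "deltas": [
    [[0,0.008,0],[0,0,0],0],
    [[0,0.007,0],[0,0,0],0],
    [[0,0,0],[0,0,0],0],
    [[0,0,0],[0,0,0],0]
  ]
}}

```text
time_s: 9.55
eef_pos: [484.4, 180.5, 135.4]
ee_rot: [-0.0, 0.057, 0.998, -0.002]
force: [-1.6, -7.9, 6.6]
grip_width: 0.241
grip_force: 58.5
```

Run:
```python
from h import *
s=telemetry.sense();W=cam("wrist",s);i=optics.capture("wrist");cv2.imwrite("pics/w6.png",i)
e=s["eef_pos"];print(e,np.hypot(e[0]-479.7,e[1]-141.3),s["force"],s["grip_width"])
g=i.max(2).astype(int)
def runs(r,a,b,th):
    x=g[r,a:b];d=np.where(x<np.median(x)-th)[0]+a
    return [ (q[0],q[-1]) for q in np.split(d,np.where(np.diff(d)>1)[0]+1) if len(q)]
for r in (202,203,204,205,206,207,208): print(r,runs(r,200,370,35))
for r in (277,280,283): print(r,runs(r,195,225,25),runs(r,345,375,25))
for r in (245,290,305): 
    x=np.where(g[r,250:315]<75)[0]+250;print(r,x.min(),x.max())
c=i[190:300,190:370];c=np.clip(c.astype(float)**0.7*6,0,255).astype('u1')
cv2.imwrite("pics/w6z.png",cv2.resize(c,(792,484),interpolation=2))
```

```text
[484.39842103 180.5089404  135.43203671] 39.489443747292825 [-1.63487541 -7.88279934  6.59281207] 0.24124475237634416
202 [(np.int64(281), np.int64(284))]
203 [(np.int64(232), np.int64(233)), (np.int64(281), np.int64(284))]
204 [(np.int64(232), np.int64(233)), (np.int64(281), np.int64(284)), (np.int64(333), np.int64(335))]
205 [(np.int64(281), np.int64(284)), (np.int64(334), np.int64(335))]
206 [(np.int64(281), np.int64(284))]
207 [(np.int64(281), np.int64(284))]
208 [(np.int64(281), np.int64(284))]
277 [(np.int64(209), np.int64(212)), (np.int64(222), np.int64(224))] [(np.int64(354), np.int64(358))]
280 [(np.int64(209), np.int64(212)), (np.int64(221), np.int64(224))] [(np.int64(354), np.int64(358))]
283 [(np.int64(209), np.int64(212)), (np.int64(219), np.int64(224))] [(np.int64(345), np.int64(345)), (np.int64(354), np.int64(357))]
245 267 297
290 250 314
305 250 314
```

View pics/w6z.png

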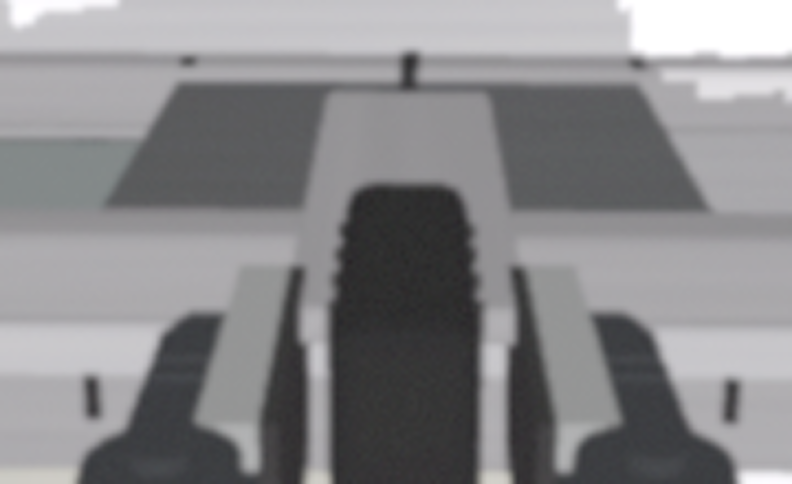

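Nearly there: tab centre at 282.0 against ledge midpoint 283.3, and pointer at 282.5 against 283.4. That leaves about 0.6 mm.

Emit:
{"name": "servo_tool", "arguments": {
  "deltas": [
    [[0,0.003,0],[0,0,0],0],
    [[0,0,0],[0,0,0],0],
    [[0,0,0],[0,0,0],0],
    [[0,0,0],[0,0,0],0],
    [[0,0,0],[0,0,0],0],
    [[0,0,0],[0,0,0],0]
  ]
}}

```text
time_s: 10.2
eef_pos: [484.5, 181.1, 135.4]
ee_rot: [-0.0, 0.057, 0.998, -0.002]
force: [-1.5, -7.4, 7.0]
grip_width: 0.243
grip_force: 58.5
```

Run:
```python
from h import *
s=telemetry.sense();i=optics.capture("wrist");e=s["eef_pos"];g=i.max(2).astype(int)
print(e,np.hypot(e[0]-479.7,e[1]-141.3),s["force"],s["dq"],s["grip_force"])
def cen(r,a,b):
    x=g[r,a:b];w=np.clip(np.median(x)-20-x,0,None);return (w*np.arange(a,b)).sum()/w.sum()
l,r_=cen(277,200,218),cen(277,347,366);L,R=cen(204,224,242),cen(204,325,343);p=cen(206,270,297)
x=np.where(g[245,255:312]<75)[0]+255
print("ledge mid",(l+r_)/2,"tab",(x.min()+x.max())/2,"lower mid",(L+R)/2,"pointer",p, "mm",((L+R)/2-p)/(R-L)*80)
```

```text
[484.45973242 181.08149979 135.42635851] 40.065231538063856 [-1.4858397  -7.40454831  6.99926415] [ 7.66925702e-04 -2.03080417e-04 -2.20801873e-04 -1.01429084e-03
  1.52168953e-05 -4.59254525e-04] 58.53875756263733
ledge mid 282.1858784893268 tab 282.0 lower mid 282.5850048923679 pointer 282.4226804123711 mm 0.1272348973790601
```

The shutter is at half travel to within about 0.2 mm, and the arm is still holding it.

```bash
python3 -c "
from rig import ctrl
print(ctrl.finish_job())"
```

```text
the job is handed in; nothing more can be done
None
```

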